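# Free the bolted solvent locker and hold its gate ajar

## Robot

A 7-joint arm with a two-finger parallel gripper is mounted at the origin on the work surface. World frame = base frame: x ahead of the robot, y to its left, z up, the work surface at z = 0. Lengths are in m, angles in rad, forces in N, time in s.
With the tool pointing down it reaches from about 0.4 to 0.875 m from the base axis. Payload 19.3 kg.
Tool frame: the origin (TCP) lies midway between the tips of the shut fingers; the grasp point (between the pads) lies bot.pinch_z behind it (bot.pinch_z is the distance from the TCP to the grasp point, in m); z points along the fingers, y is the line along which they close (so a half turn about z gives the same grasp; the last joint's range is limited). The gripper opens to 85 mm and grips with 20 to 120 N. Pads are 22 mm wide; open, the fingers measure 114 mm over their backs; the gripper's body (76 mm by 85 mm) begins 54 mm behind the grasp point. The pads swing forward as they close: fully open they stand 13 mm farther back than shut.
Start: joints at [-1.207, 0.521, -0.036, 1.599, 0.021, 1.021, -0.113], TCP at [0.263, 0.567, 0.231] pointing down, gripper open.
Joint ranges: [-2.91, 2.91], [-0.3, 2.13], [-1.5, 1.42], [0.17, 2.43], [-1.26, 4.41], [0.16, 1.93], [-2.52, 2.52]. Speed limits (rad/s): [1.89, 1.89, 2.39, 2.39, 3.01, 3.01, 3.01].

## Interface

Orientations are given as [roll, pitch, yaw] about the fixed x, y, z axes, in that order (R = Rz(yaw) Ry(pitch) Rx(roll)).
In Python, from workcell import readout, grab_frame, camera_info, workorder, bot gives the robot as it stands. The module is installed in compiled form; this text tells all that it offers.
- The arm moves only by the tool drive_tool, never from a script. Its argument "targets" is a list of rows, each an object of numbers: "dx", "dy", "dz": the shift along the tool's x, y, z as a fraction of full scale; "yaw": the turn about the tool's z as a fraction of full scale; "fingers": the closure, from 0 (fully open) to 1 (shut). In form: [{"dx": .., "dy": .., "dz": .., "yaw": .., "fingers": ..}, ...]. A call has 1 to 20 rows; each row shifts and turns the commanded pose from where the row before left it, along the tool's axes as they then stand; what a row does not reach is not made up. Full scale, the value 1, is 0.1 m for a shift and 90 degrees for a turn. A row lasts 1/10 s, in which the tool goes at most 50 mm and 8.59 degrees, less where a joint would pass 70% of its speed; a pose out of reach is approached as far as the arm can. A call with a number of a shift or a turn outside -1 to 1 is refused whole. A call with a gripper value outside its range is refused whole. The fingers move at their own pace and stop on an object; "squeeze" is the grip in N (left out, the last holds). Time passes only in rows, so rows that do not move let the fingers close. It gives the time, the measured TCP pose, the force, the opening and the grip force at its end, in the units of the state.
- readout.observe(): the state, without advancing time (a new reading comes with each control period).
- grab_frame(name): name is "scene" or "top"; returns the picture (420x560x3 uint8, blue, green, red); there is no depth.
- camera_info(name): a dict with "fx", "fy", "cx", "cy" (pixels), "T" (4x4, takes a point from camera to world coordinates). Camera axes: x right, y up, looking along -z (the intrinsics and any distortion apply to the point x, -y, -z); pixel columns grow to the right and rows downward; lengths in m; the calibration is good to about 2 mm. A picture is of the moment at which its call begins. camera_info takes no time and is no camera call.
- workorder.job_done(): hands the job in; it is judged then, once.
The state is a dict: "clock": time; "qpos": joint angles; "qd": joint speeds; "joint_efforts": joint torques, N m; "position": TCP position; "tool_rot": TCP orientation; "force": force on the tool from outside, world axes, zero at the start; "moment": the same for the moment, N m; "grip_width": finger opening in m; "finger_force": force on a finger pad.
Only numpy, scipy, OpenCV 4.12 (cv2) and the standard library are available. Lean on these libraries where they do the work, as an engineer would, in place of code of your own. Each camera call takes 0.05 s, during which the arm holds its last target. There are 200 camera calls.

## Task

The barred gate of the solvent locker is bolted shut: pick up the mallet and knock the wooden locking peg in the gate's top rail fully down with it, then stand or lay the mallet back on the bench, away from the locker. Then take the bolt by its knob, lift the sagging bolt over the bent lip of its keeper while pulling it all the way back towards the hinges, and by the knob pull the gate open about 10 cm at its free edge. Finish while still holding the knob, the gate held ajar against its closing spring; never press the peg with the robot itself, and leave the tin, its lid and the tape roll alone.

Things in the scene. Friction and masses are not known exactly. Their poses are not given: they have to be found in the camera images.
- locker: Grey solvent locker, fixed, wooden barred gate in front. Origin on the bench under the middle of the gate's plane; x into the locker (gate opens to -x, to the robot), y along the front to the hinges. 380 mm wide. Front frame (gate at y -130 to 150, a fixed post either side): x -15 to 15, top (rail) 160 above the bench; box behind it to x 220, 155 high
- keeper_lip (a point): Middle of the keeper's cross lip (5 mm thick), at the level of the top of the post beside the gate's free edge (160 above the bench); locker y = -151.5. The lip's bent edge stands 12 to 13 mm above this level. Left and right of the bolt the keeper has steel cheeks 36 mm high, 4 mm thick, at locker x = +-14, y = -176 to -142
- gate (a joint): Opening angle of the gate, rad: 0 shut, grows as the free edge swings to the robot, up to 1.0. Gate 280 mm wide. A spring shuts it (0.6 N m when shut, 0.6 N m more per rad), so it closes if released. While the bolt's nose is between the keeper's cheeks it opens only about 0.02 rad
- gate_hinge (a point): Point on the gate's vertical hinge axis, level with the rail's top (160 mm above the bench); at locker x = 0, y = 150
- gate_edge (a point): Middle of the top of the gate's free edge, 280 mm from the hinge axis. 'Along the gate' means from this point to gate_hinge
- bolt (a joint): How far the bolt is drawn back along the gate to the hinges, m: 0 to 0.045; friction about 1 N, stays where left. Unlifted, its nose strikes the keeper's lip at about 0.004; lifted, it is past the lip beyond 0.021 and out of the cheeks (gate free) beyond 0.028. With the peg up its tail strikes the peg at 0.018
- bolt_rod: Steel bolt: 12 mm rod on top of the rail, 95 mm to the tip and 82 mm to the tail from its origin, with a knob. Origin: on the rod's axis under the knob, 18 mm above the rail when sagging, 55 mm from gate_edge when bolt = 0. Can be lifted straight up by 12 mm (2 N), drops if let go. Its nose, under the tip, reaches 14 mm below the axis: lift 9 mm or more to pass the lip. Turns only with the gate
- knob_top (a point): Centre of the top of the knob: an upright plain steel cylinder 20 mm across, top 62 mm above the rod's axis (240 above the bench when sagging). Free air on both sides across the gate. Along the gate stand two steel loops that guide the rod, 41 mm high above the rail, 24 wide: with bolt = 0 one 37 mm from the knob to the free edge, one 70 mm to the hinge
- peg (a joint): How far the locking peg is driven down, m: 0 to 0.026 (fully down, stop). Tight: moves at about 9 N plus 15 N per m/s and stays where it is left
- peg_head: Locking peg: upright wooden cylinder 20 mm across in the rail, 165 mm from gate_edge along the gate. Origin: centre of its top, 32 mm above the rail when up (192 above the bench), 6 mm when fully down. To the free edge, the bolt's tail (top 24 mm above the rail) ends 28 mm from its axis when bolt = 0, and a loop 41 mm high stands 37 mm from it; bare rail to the hinge
- mallet: Mallet, 0.25 to 0.45 kg, standing on one face of its head on the bench, left or right of the locker. Origin: centre of the head's lower face. Head: upright black rubber cylinder 42 mm across, 80 high. Wooden handle 18 mm wide, 24 high, level along -x, its axis 45 mm above the face, its end 149 mm from the head's axis. z up
- mallet_grip (a point): A good point to grip the handle from above: on its axis, 50 mm from the head's axis, 45 mm above the head's lower face
- tin: Bystander: white metal tin 64 mm across, 101 high, on the other side of the locker from the mallet; origin under its centre
- tape: Bystander: grey tape roll lying flat on the locker's roof, 90 mm across, 24 high; origin under its centre
- tin_lid: Bystander: flat aluminium lid on the locker's roof, 56 mm across, 10 high; origin under its centre
Things that resemble listed ones, but are neither listed nor needed, are in the scene too. Of the things like the mallet, leave any that is blue or yellow; of the rest the smaller one is meant.

How it is judged:
On the way, in this order (a step that is already met when the one before it is completed fails the run):
1. the peg is knocked fully down by the mallet (value of joint peg above 0.022 m and contact force between mallet and peg_head above 0.5 N).
2. the bolt is drawn back out of its keeper by the knob (value of joint bolt above 0.03 m and contact force between the fingers and bolt_rod above 0.5 N), for 0.1 s.
At the end, for the whole second after the job is handed in: Gate held still 0.22 to 0.55 rad open (6 to 15 cm at its free edge) by fingers pressing the bolt with over 1 N; bolt drawn back over 26 mm; peg down over 22 of 26 mm; mallet at rest, its head's face under 10 cm high, touching neither locker (gate included) nor robot (value of joint gate between 0.22 and 0.55 rad and velocity of joint gate between -0.06 and 0.06 rad/s and value of joint bolt above 0.026 m and value of joint peg above 0.022 m and contact force between the fingers and bolt_rod above 1 N and height (world z) of mallet below 0.1 m and linear speed of mallet below 0.05 m/s and contact force between mallet and locker below 0.3 N and contact force between each of the arm, the fingers and mallet below 0.3 N); the arm keeps its last pose, push and grip.
It fails at once if the peg is pressed by the robot itself (contact force between any of the arm, the fingers and peg_head above 2 N).
It fails at once if the peg is pressed by the tin (contact force between tin and peg_head above 1 N).
It fails at once if the tin is moved more than 3 cm (distance of tin from where it was at the start of the episode above 0.03 m).
It fails at once if the tape roll is moved more than 3 cm (distance of tape from where it was at the start of the episode above 0.03 m).
It fails at once if the lid is moved more than 3 cm (distance of tin_lid from where it was at the start of the episode above 0.03 m).
It also fails if it takes over 72 s, if anything falls off the work surface, if the arm or the gripper's body presses on something with over 40 N, if the wrist force passes 120 N, or if a joint passes its speed limit or range.

## Working session

There is one attempt and no reset: what is moved stays moved. The work goes in short steps, Python scripts to look and compute and a tool call to move; the robot and the scene stay as the last step left them, time stands still between calls to the robot, and variables do not carry over. Pictures are saved under pics/ and viewed, at most 10 in all, crops included, and the job is handed in when it is done.

Besides the shell and the picture viewer there is one more tool, called as name(argument=value, ...), one argument or row to a line, values as JSON. drive_tool: Moves the arm, as the interface text tells. Shift numbers are shares of 0.1 m and turn numbers shares of 90 degrees, none past 1 either way. Its arguments: {"type":"object","properties":{"targets":{"type":"array","items":{"type":"object","properties":{"dx":{"type":"number","minimum":-1,"maximum":1},"dy":{"type":"number","minimum":-1,"maximum":1},"dz":{"type":"number","minimum":-1,"maximum":1},"yaw":{"type":"number","minimum":-1,"maximum":1},"fingers":{"type":"number"}}}},"squeeze":{"type":"number"}},"required":["targets"]}

```bash
mkdir -p pics
python3 - <<'E'
from workcell import readout, grab_frame, camera_info, bot
import cv2,numpy as np
for n in("scene","top"):
    cv2.imwrite(f"pics/{n}0.png",grab_frame(n)); c=camera_info(n); print(n,{k:(np.round(v,4).tolist()) for k,v in c.items() if not isinstance(v,str)})
s=readout.observe(); print(s["clock"],s["position"],s["tool_rot"],s["grip_width"],bot.pinch_z)
E
```

```text
scene {'fx': 398.7305, 'fy': 398.7305, 'cx': 281.3137, 'cy': 209.3291, 'T': [[-0.5516, -0.5678, 0.611, 1.1582], [0.834, -0.3653, 0.4135, 0.4903], [-0.0116, 0.7377, 0.675, 0.8557], [0.0, 0.0, 0.0, 1.0]]}
top {'fx': 464.1438, 'fy': 464.1438, 'cx': 279.5295, 'cy': 214.4835, 'T': [[0.011, 0.9938, -0.1108, 0.412], [-0.9999, 0.01, -0.0093, 0.0951], [-0.0081, 0.1109, 0.9938, 1.3801], [0.0, 0.0, 0.0, 1.0]]}
0.1 [0.26262777 0.56681954 0.23080016] [-3.14060450e+00  7.90389473e-05  2.70774608e+00] 0.08568826902622421 0.0187
```

View pics/scene0.png

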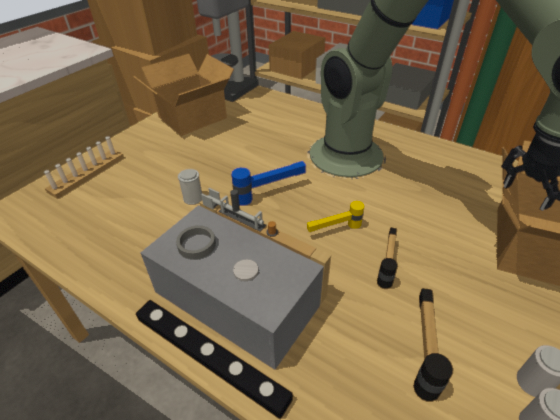

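View pics/top0.png

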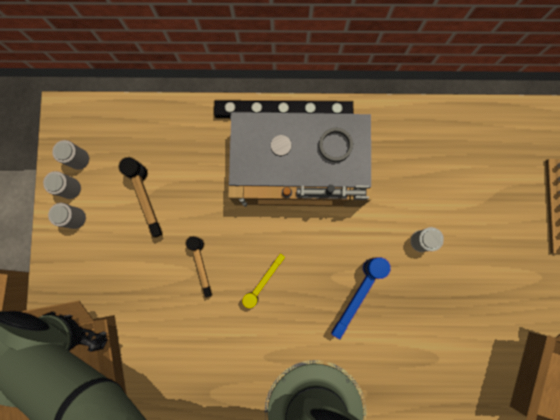

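Top view: the mallet-like objects are a blue one (377,268), a yellow one (250,300), a large black one (130,168) and a small black one (195,244). The small black one fits: it is neither blue nor yellow, and it is smaller than the other black one. I'll confirm it in enlarged crops, together with the gate.

Run:
```python
import cv2,numpy as np
t=cv2.imread("pics/top0.png"); s=cv2.imread("pics/scene0.png")
a=cv2.resize(t[150:225,220:380],None,fx=5,fy=5,interpolation=cv2.INTER_CUBIC)  #800x375
b=cv2.resize(t[230:305,180:220],None,fx=3,fy=3,interpolation=cv2.INTER_CUBIC) #120x225
c=cv2.resize(s[220:295,370:405],None,fx=3,fy=3,interpolation=cv2.INTER_CUBIC) #105x225
d=cv2.resize(s[185:260,195:335],None,fx=3,fy=3,interpolation=cv2.INTER_CUBIC) #420
o=np.zeros((600,800,3),np.uint8); o[:375]=a; o[375:,:120]=b; o[375:,130:235]=c; o[375:,245:665]=d
cv2.imwrite("pics/crop1.png",o)
```

```text
(no output)
```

View pics/crop1.png

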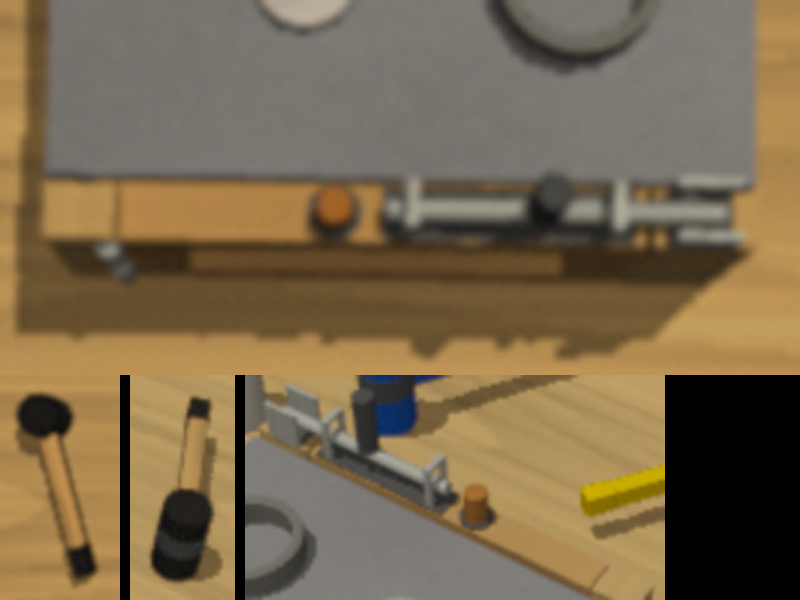

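The small black mallet is confirmed: head top at top-view pixel (195,243.3), handle end at (208,294). In the top view the peg is at (286.8,191) and the knob top at (330.6,188). In the scene view they are at (272,223.3) and (234.7,191.7).

```bash
cat > h.py <<'E'
from workcell import readout, grab_frame, camera_info, workorder, bot
import cv2,numpy as np
from scipy.optimize import least_squares
def proj(n,p):
    c=camera_info(n); q=np.linalg.inv(c["T"])@np.r_[p,1]; return np.array([c["cx"]+c["fx"]*q[0]/-q[2],c["cy"]+c["fy"]*-q[1]/-q[2]])
def ray(n,u,v,z):
    c=camera_info(n);T=np.array(c["T"]);d=T[:3,:3]@[(u-c["cx"])/c["fx"],-(v-c["cy"])/c["fy"],-1]
    return T[:3,3]+d*(z-T[2,3])/d[2]
def fit(obs,x0):
    def P(x,l): return np.array([x[0]+np.cos(x[2])*l[0]-np.sin(x[2])*l[1],x[1]+np.sin(x[2])*l[0]+np.cos(x[2])*l[1],l[2]])
    f=lambda x:np.concatenate([proj(n,P(x,l))-uv for n,l,uv in obs])
    r=least_squares(f,x0,loss="soft_l1"); return r.x,r.fun,P
E
python3 - <<'E'
from h import *
ci=camera_info("top"); print([k for k in ci])
L=[("top",(0,.035,.192),(286.8,190.8)),("top",(0,-.075,.24),(330.3,187.8)),("top",(-.015,.19,.16),(228.6,197.8)),("top",(.22,.19,.155),(231,113.5)),("top",(.22,-.19,.155),(370.3,113.5)),
("scene",(0,.035,.192),(272,223.3)),("scene",(0,-.075,.24),(234.7,191.7))]
x,r,P=fit(L,[.8,.1,0]); print(x,r.reshape(-1,2).round(1).tolist())
for n in [("peg",(0,.035,.192)),("knob",(0,-.075,.24)),("hinge",(0,.15,.16))]: print(n[0],P(x,n[1]))
M=[("top",(0,0,.08),(195,243.3)),("top",(-.149,0,.057),(208.3,294.8)),("scene",(0,0,.08),(388.3,265)),("scene",(-.149,0,.057),(392.3,229.5))]
m,r,P=fit(M,[.6,.3,0.2]); print(m,r.reshape(-1,2).round(1).tolist(),P(m,(-.05,0,.045)))
for p in [(195,243.3,.08),(208.3,294.8,.057)]: print(ray("top",*p))
print("tin",ray("top",431,236,.101),"yel",ray("top",250,300,.06),ray("top",282,258,.03))
E
```

```text
['fx', 'fy', 'cx', 'cy', 'T']
[ 0.60654559  0.05407145 -0.00062015] [[-0.4, -0.1], [0.5, 0.2], [-0.6, -0.2], [-0.8, -1.0], [-0.4, 0.2], [-0.2, -1.4], [-0.9, -1.3]]
peg [0.60656729 0.08907145 0.192     ]
knob [ 0.60649908 -0.02092853  0.24      ]
hinge [0.60663861 0.20407142 0.16      ]
[0.47472879 0.34790499 0.28146087] [[-1.6, -0.6], [-0.3, -0.7], [-0.4, -3.0], [0.0, -1.4]] [0.42669626 0.33401703 0.045     ]
[0.47321659 0.34331821 0.08      ]
[0.32973275 0.30565745 0.057     ]
tin [ 0.49917066 -0.31036994  0.101     ] yel [0.31686347 0.18763543 0.06      ] [0.43570273 0.09916614 0.03      ]
```

drive_tool(
  targets=[
    {"yaw": -0.0887,"fingers": 0},
    {"yaw": -0.0887},
    {"yaw": -0.0887},
    {"yaw": -0.0887},
    {"yaw": -0.0887},
    {"dx": -0.106,"dy": -0.3},
    {"dx": -0.106,"dy": -0.3},
    {"dx": -0.106,"dy": -0.3},
    {"dx": -0.106,"dy": -0.3},
    {"dx": -0.106,"dy": -0.3},
    {"dx": -0.106,"dy": -0.3},
    {"dx": -0.106,"dy": -0.3},
    {"dx": -0.106,"dy": -0.3},
    {"dx": -0.106,"dy": -0.3},
    {},
  ],
  squeeze=110,
)

```text
invalid input
```

drive_tool(
  targets=[
    {"dx": 0,"dy": 0,"dz": 0,"yaw": -0.0887,"fingers": 0},
    {"dx": 0,"dy": 0,"dz": 0,"yaw": -0.0887,"fingers": 0},
    {"dx": 0,"dy": 0,"dz": 0,"yaw": -0.0887,"fingers": 0},
    {"dx": 0,"dy": 0,"dz": 0,"yaw": -0.0887,"fingers": 0},
    {"dx": 0,"dy": 0,"dz": 0,"yaw": -0.0887,"fingers": 0},
  ],
  squeeze=110,
)

```text
clock: 0.6
position: [0.2627, 0.5669, 0.231]
tool_rot: [-3.141, -0.0, -2.873]
force: [0.6, -0.6, 0.2]
grip_width: 0.0853
finger_force: 0.0
```

drive_tool(
  targets=[
    {"dx": -0.106,"dy": -0.3,"dz": 0,"yaw": 0,"fingers": 0},
    {"dx": -0.106,"dy": -0.3,"dz": 0,"yaw": 0,"fingers": 0},
    {"dx": -0.106,"dy": -0.3,"dz": 0,"yaw": 0,"fingers": 0},
    {"dx": -0.106,"dy": -0.3,"dz": 0,"yaw": 0,"fingers": 0},
    {"dx": -0.106,"dy": -0.3,"dz": 0,"yaw": 0,"fingers": 0},
    {"dx": -0.106,"dy": -0.3,"dz": 0,"yaw": 0,"fingers": 0},
    {"dx": -0.106,"dy": -0.3,"dz": 0,"yaw": 0,"fingers": 0},
    {"dx": -0.106,"dy": -0.3,"dz": 0,"yaw": 0,"fingers": 0},
    {"dx": -0.106,"dy": -0.3,"dz": 0,"yaw": 0,"fingers": 0},
    {"dx": 0,"dy": 0,"dz": 0,"yaw": 0,"fingers": 0},
    {"dx": 0,"dy": 0,"dz": 0,"yaw": 0,"fingers": 0},
  ],
)

```text
clock: 1.7
position: [0.4251, 0.3308, 0.2312]
tool_rot: [-3.142, -0.0, -2.88]
force: [-0.4, 0.5, 0.2]
grip_width: 0.0852
finger_force: 0.0
```

drive_tool(
  targets=[
    {"dx": 0,"dy": 0,"dz": 0.35,"yaw": 0,"fingers": 0},
    {"dx": 0,"dy": 0,"dz": 0.35,"yaw": 0,"fingers": 0},
    {"dx": 0,"dy": 0,"dz": 0.35,"yaw": 0,"fingers": 0},
    {"dx": 0,"dy": 0,"dz": 0.35,"yaw": 0,"fingers": 0},
    {"dx": 0,"dy": 0,"dz": 0.3,"yaw": 0,"fingers": 0},
    {"dx": 0,"dy": 0,"dz": 0.2,"yaw": 0,"fingers": 0},
    {"dx": 0,"dy": 0,"dz": 0.15,"yaw": 0,"fingers": 0},
    {"dx": 0,"dy": 0,"dz": 0,"yaw": 0,"fingers": 0},
    {"dx": 0,"dy": 0,"dz": 0,"yaw": 0,"fingers": 1},
    {"dx": 0,"dy": 0,"dz": 0,"yaw": 0,"fingers": 1},
    {"dx": 0,"dy": 0,"dz": 0,"yaw": 0,"fingers": 1},
    {"dx": 0,"dy": 0,"dz": 0,"yaw": 0,"fingers": 1},
    {"dx": 0,"dy": 0,"dz": 0,"yaw": 0,"fingers": 1},
    {"dx": 0,"dy": 0,"dz": 0,"yaw": 0,"fingers": 1},
    {"dx": 0,"dy": 0,"dz": 0,"yaw": 0,"fingers": 1},
    {"dx": 0,"dy": 0,"dz": 0,"yaw": 0,"fingers": 1},
    {"dx": 0,"dy": 0,"dz": 0,"yaw": 0,"fingers": 1},
    {"dx": 0,"dy": 0,"dz": 0,"yaw": 0,"fingers": 1},
  ],
  squeeze=110,
)

```text
clock: 3.5
position: [0.4252, 0.3316, 0.0269]
tool_rot: [3.141, 0.001, -2.879]
force: [-2.5, -0.7, 8.9]
grip_width: 0.0165
finger_force: 107.6
```

drive_tool(
  targets=[
    {"dx": 0,"dy": 0,"dz": -0.2,"yaw": 0,"fingers": 1},
    {"dx": 0,"dy": 0,"dz": -0.35,"yaw": 0,"fingers": 1},
    {"dx": 0,"dy": 0,"dz": -0.35,"yaw": 0,"fingers": 1},
    {"dx": 0,"dy": 0,"dz": -0.35,"yaw": 0,"fingers": 1},
    {"dx": 0,"dy": 0,"dz": -0.35,"yaw": 0,"fingers": 1},
    {"dx": 0,"dy": 0,"dz": -0.35,"yaw": 0,"fingers": 1},
    {"dx": 0,"dy": 0,"dz": -0.35,"yaw": 0,"fingers": 1},
    {"dx": 0,"dy": 0,"dz": 0,"yaw": 0.0833,"fingers": 1},
    {"dx": 0,"dy": 0,"dz": 0,"yaw": 0.0833,"fingers": 1},
    {"dx": -0.262,"dy": -0.263,"dz": 0,"yaw": 0,"fingers": 1},
    {"dx": -0.262,"dy": -0.263,"dz": 0,"yaw": 0,"fingers": 1},
    {"dx": -0.262,"dy": -0.263,"dz": 0,"yaw": 0,"fingers": 1},
    {"dx": -0.262,"dy": -0.263,"dz": 0,"yaw": 0,"fingers": 1},
    {"dx": -0.262,"dy": -0.263,"dz": 0,"yaw": 0,"fingers": 1},
    {"dx": 0,"dy": 0,"dz": 0,"yaw": 0,"fingers": 1},
    {"dx": 0,"dy": 0,"dz": 0,"yaw": 0,"fingers": 1},
  ],
)

```text
clock: 5.1
position: [0.5561, 0.199, 0.2559]
tool_rot: [-3.141, -0.001, 3.141]
force: [-0.8, 0.3, -3.1]
grip_width: 0.0161
finger_force: 107.6
```

Run:
```python
from h import *
s=grab_frame("scene");t=grab_frame("top")
cv2.imwrite("pics/c2.png",np.vstack([cv2.resize(s[130:255,200:400],None,fx=3,fy=3,interpolation=cv2.INTER_CUBIC)[:300],cv2.resize(t[140:240,190:390],None,fx=3,fy=3,interpolation=cv2.INTER_CUBIC)]))
```

```text
(no output)
```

View pics/c2.png

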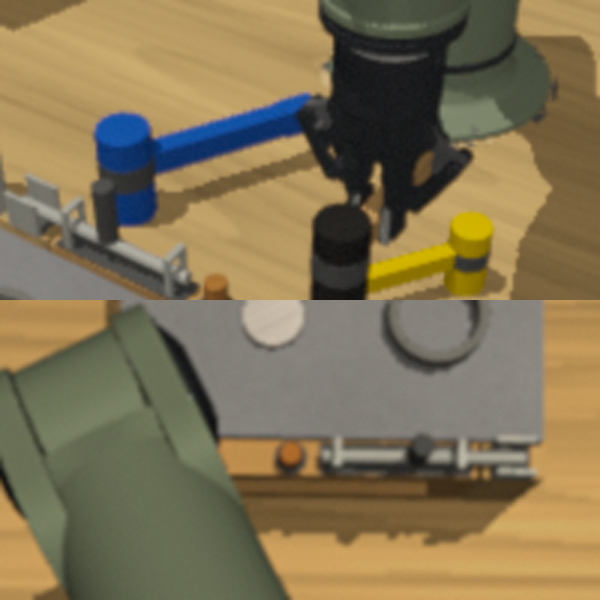

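The mallet hangs level. Its head top is at scene pixel (313.7,203.7), clear of the locker.

Run:
```python
from h import *
print(ray("scene",313.7,203.7,.309),ray("scene",313.7,202.4,.309)); print("pegcheck",ray("scene",272,223.3-1.3,.192))
```

```text
[0.61288025 0.20200982 0.309     ] [0.60937605 0.19998246 0.309     ]
pegcheck [0.60674559 0.08970335 0.192     ]
```

drive_tool(
  targets=[
    {"dx": 0,"dy": -0.2,"dz": 0,"yaw": 0,"fingers": 1},
    {"dx": 0,"dy": -0.25,"dz": 0,"yaw": 0,"fingers": 1},
    {"dx": 0,"dy": -0.25,"dz": 0,"yaw": 0,"fingers": 1},
    {"dx": 0,"dy": -0.2,"dz": 0,"yaw": 0,"fingers": 1},
    {"dx": 0,"dy": -0.175,"dz": 0,"yaw": 0,"fingers": 1},
    {"dx": 0,"dy": 0,"dz": 0,"yaw": 0,"fingers": 1},
    {"dx": 0,"dy": 0,"dz": 0.15,"yaw": 0,"fingers": 1},
    {"dx": 0,"dy": 0,"dz": 0.15,"yaw": 0,"fingers": 1},
    {"dx": 0,"dy": 0,"dz": 0.05,"yaw": 0,"fingers": 1},
    {"dx": 0,"dy": 0,"dz": 0.05,"yaw": 0,"fingers": 1},
    {"dx": 0,"dy": 0,"dz": 0.05,"yaw": 0,"fingers": 1},
    {"dx": 0,"dy": 0,"dz": 0.05,"yaw": 0,"fingers": 1},
    {"dx": 0,"dy": 0,"dz": 0,"yaw": 0,"fingers": 1},
  ],
  squeeze=118,
)

```text
clock: 6.5
position: [0.5562, 0.0931, 0.2065]
tool_rot: [3.141, 0.0, -3.14]
force: [0.5, 0.3, -2.6]
grip_width: 0.0164
finger_force: 115.5
```

drive_tool(
  targets=[
    {"dx": 0,"dy": 0,"dz": 0.04,"yaw": 0,"fingers": 1},
    {"dx": 0,"dy": 0,"dz": 0.04,"yaw": 0,"fingers": 1},
    {"dx": 0,"dy": 0,"dz": 0.03,"yaw": 0,"fingers": 1},
  ],
)

```text
clock: 6.8
position: [0.5565, 0.0929, 0.1958]
tool_rot: [3.141, 0.001, -3.14]
force: [-3.2, 2.0, 6.4]
grip_width: 0.0164
finger_force: 116.5
```

Run:
```python
from h import *
s=grab_frame("scene")
cv2.imwrite("pics/c3.png",cv2.resize(s[140:260,200:340],None,fx=5,fy=5,interpolation=cv2.INTER_CUBIC))
```

```text
(no output)
```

View pics/c3.png

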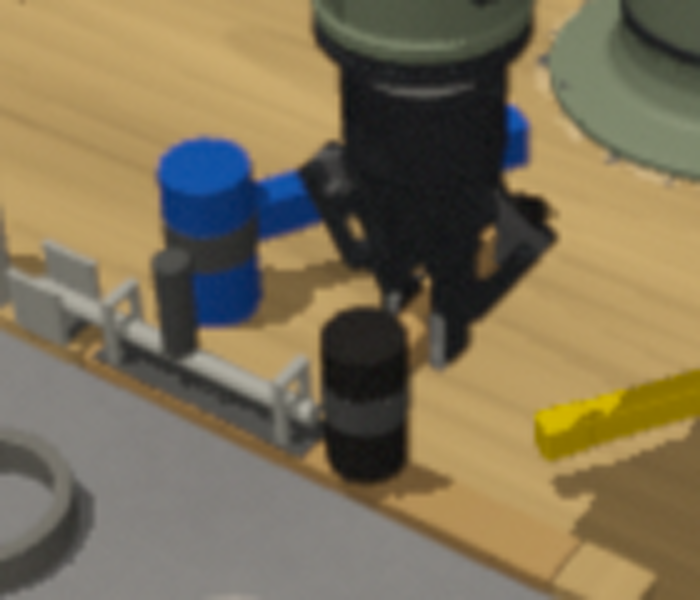

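The mallet head is over the peg, nearly down and clear of the loop. I'll push on to the stop.

drive_tool(
  targets=[
    {"dx": 0,"dy": 0,"dz": 0.03,"yaw": 0,"fingers": 1},
    {"dx": 0,"dy": 0,"dz": 0.03,"yaw": 0,"fingers": 1},
    {"dx": 0,"dy": 0,"dz": 0,"yaw": 0,"fingers": 1},
  ],
)

```text
clock: 7.15
position: [0.5566, 0.0935, 0.1913]
tool_rot: [3.14, 0.002, -3.14]
force: [-15.3, 3.6, 30.9]
grip_width: 0.0162
finger_force: 120.8
```

drive_tool(
  targets=[
    {"dx": 0,"dy": 0,"dz": -0.2,"yaw": 0,"fingers": 1},
    {"dx": 0,"dy": 0,"dz": -0.3,"yaw": 0,"fingers": 1},
    {"dx": 0,"dy": 0,"dz": -0.3,"yaw": 0,"fingers": 1},
    {"dx": 0,"dy": 0.25,"dz": 0,"yaw": 0,"fingers": 1},
    {"dx": 0.2,"dy": 0.3,"dz": 0,"yaw": 0,"fingers": 1},
    {"dx": 0.2,"dy": 0.3,"dz": 0,"yaw": 0,"fingers": 1},
    {"dx": 0.2,"dy": 0.3,"dz": 0,"yaw": 0,"fingers": 1},
    {"dx": 0.2,"dy": 0.3,"dz": 0,"yaw": 0,"fingers": 1},
    {"dx": 0.2,"dy": 0.3,"dz": 0,"yaw": 0,"fingers": 1},
    {"dx": 0.2,"dy": 0.3,"dz": 0,"yaw": 0,"fingers": 1},
    {"dx": 0.2,"dy": 0.25,"dz": 0,"yaw": 0,"fingers": 1},
    {"dx": 0.15,"dy": 0.15,"dz": 0,"yaw": 0,"fingers": 1},
    {"dx": 0,"dy": 0,"dz": 0,"yaw": 0,"fingers": 1},
  ],
)

```text
clock: 8.45
position: [0.399, 0.3395, 0.2694]
tool_rot: [3.141, -0.0, -3.136]
force: [0.6, -0.8, -2.5]
grip_width: 0.0162
finger_force: 115.9
```

Run:
```python
from h import *
s=grab_frame("scene")
cv2.imwrite("pics/c4.png",cv2.resize(s[120:270,200:400],None,fx=4,fy=4,interpolation=cv2.INTER_CUBIC))
```

```text
(no output)
```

View pics/c4.png

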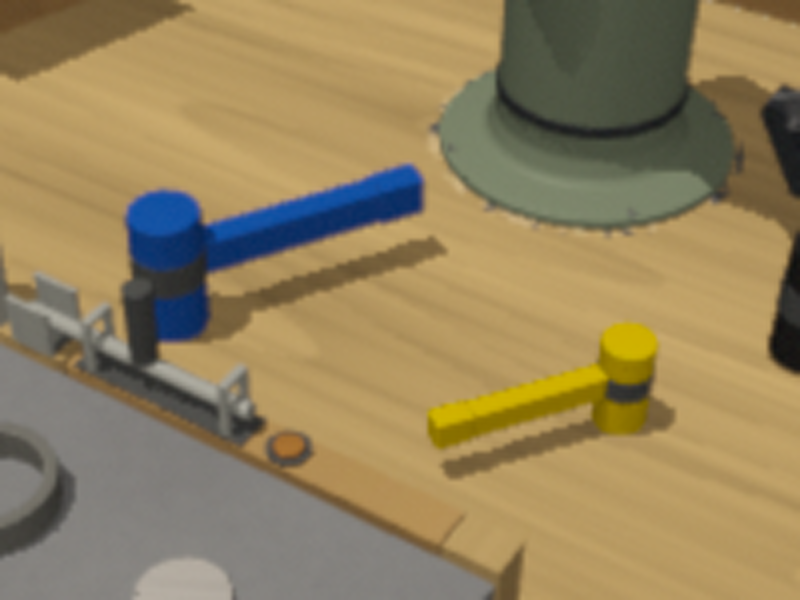

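The peg, at crop pixel (290,446), is fully down. Next I set the mallet down.

drive_tool(
  targets=[
    {"dx": 0,"dy": 0,"dz": 0.35,"yaw": 0,"fingers": 1},
    {"dx": 0,"dy": 0,"dz": 0.4,"yaw": 0,"fingers": 1},
    {"dx": 0,"dy": 0,"dz": 0.4,"yaw": 0,"fingers": 1},
    {"dx": 0,"dy": 0,"dz": 0.4,"yaw": 0,"fingers": 1},
    {"dx": 0,"dy": 0,"dz": 0.4,"yaw": 0,"fingers": 1},
    {"dx": 0,"dy": 0,"dz": 0.25,"yaw": 0,"fingers": 1},
    {"dx": 0,"dy": 0,"dz": 0.1,"yaw": 0,"fingers": 1},
    {"dx": 0,"dy": 0,"dz": 0.07,"yaw": 0,"fingers": 1},
    {"dx": 0,"dy": 0,"dz": 0.03,"yaw": 0,"fingers": 1},
    {"dx": 0,"dy": 0,"dz": 0,"yaw": 0,"fingers": 1},
  ],
)

```text
clock: 9.5
position: [0.4015, 0.3373, 0.03]
tool_rot: [3.141, 0.001, -3.141]
force: [0.3, 0.9, -2.6]
grip_width: 0.0161
finger_force: 116.0
```

drive_tool(
  targets=[
    {"dx": 0,"dy": 0,"dz": 0.015,"yaw": 0,"fingers": 1},
    {"dx": 0,"dy": 0,"dz": 0.015,"yaw": 0,"fingers": 1},
    {"dx": 0,"dy": 0,"dz": 0,"yaw": 0,"fingers": 1},
  ],
)

```text
clock: 9.8
position: [0.4012, 0.3373, 0.0266]
tool_rot: [3.141, 0.001, -3.14]
force: [0.8, -0.1, -1.6]
grip_width: 0.0161
finger_force: 116.2
```

drive_tool(
  targets=[
    {"dx": 0,"dy": 0,"dz": 0.005,"yaw": 0,"fingers": 1},
    {"dx": 0,"dy": 0,"dz": 0,"yaw": 0,"fingers": 0.7},
    {"dx": 0,"dy": 0,"dz": 0,"yaw": 0,"fingers": 0.4},
    {"dx": 0,"dy": 0,"dz": 0,"yaw": 0,"fingers": 0},
    {"dx": 0,"dy": 0,"dz": 0,"yaw": 0,"fingers": 0},
    {"dx": 0,"dy": 0,"dz": 0,"yaw": 0,"fingers": 0},
    {"dx": 0,"dy": 0,"dz": 0,"yaw": 0,"fingers": 0},
    {"dx": 0,"dy": 0,"dz": 0,"yaw": 0,"fingers": 0},
    {"dx": 0,"dy": 0,"dz": -0.2,"yaw": 0,"fingers": 0},
    {"dx": 0,"dy": 0,"dz": -0.4,"yaw": 0,"fingers": 0},
    {"dx": 0,"dy": 0,"dz": -0.4,"yaw": 0,"fingers": 0},
    {"dx": 0,"dy": 0,"dz": -0.4,"yaw": 0,"fingers": 0},
    {"dx": 0,"dy": 0,"dz": -0.4,"yaw": 0,"fingers": 0},
    {"dx": 0,"dy": 0,"dz": -0.45,"yaw": 0,"fingers": 0},
    {"dx": 0,"dy": 0,"dz": -0.3,"yaw": 0,"fingers": 0},
    {"dx": 0,"dy": 0,"dz": 0,"yaw": 0,"fingers": 0},
  ],
)

```text
clock: 11.4
position: [0.4021, 0.3381, 0.2849]
tool_rot: [3.137, 0.005, -3.141]
force: [0.4, -0.9, -0.4]
grip_width: 0.0851
finger_force: 0.0
```

Run:
```python
from h import *
from scipy.spatial.transform import Rotation as R
print(readout.observe()["qpos"].round(3) if hasattr(readout.observe()["qpos"],"round") else readout.observe()["qpos"])
s=grab_frame("scene")
cv2.imwrite("pics/c5.png",cv2.resize(s[150:300,200:450],None,fx=3,fy=3,interpolation=cv2.INTER_CUBIC))
```

```text
[-0.701  0.305 -0.142  1.795  0.05   1.038  0.711]
```

View pics/c5.png

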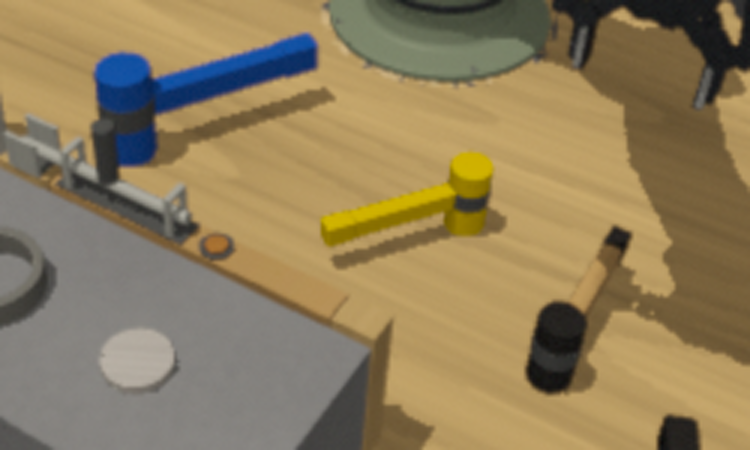

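The mallet stands upright, with its head at crop pixel (557,345) and well clear of the locker. Next I turn the tool 90° and move above the knob.

drive_tool(
  targets=[
    {"dx": 0,"dy": 0,"dz": 0,"yaw": 0.0834,"fingers": 0},
    {"dx": 0,"dy": 0,"dz": 0,"yaw": 0.0834,"fingers": 0},
    {"dx": 0,"dy": 0,"dz": 0,"yaw": 0.0834,"fingers": 0},
    {"dx": 0,"dy": 0,"dz": 0,"yaw": 0.0834,"fingers": 0},
    {"dx": 0,"dy": 0,"dz": 0,"yaw": 0.0834,"fingers": 0},
    {"dx": 0,"dy": 0,"dz": 0,"yaw": 0.0834,"fingers": 0},
    {"dx": 0,"dy": 0,"dz": 0,"yaw": 0.0834,"fingers": 0},
    {"dx": 0,"dy": 0,"dz": 0,"yaw": 0.0834,"fingers": 0},
    {"dx": 0,"dy": 0,"dz": 0,"yaw": 0.0834,"fingers": 0},
    {"dx": 0,"dy": 0,"dz": 0,"yaw": 0.0834,"fingers": 0},
    {"dx": 0,"dy": 0,"dz": 0,"yaw": 0.0834,"fingers": 0},
    {"dx": 0,"dy": 0,"dz": 0,"yaw": 0.0834,"fingers": 0},
    {"dx": 0,"dy": 0,"dz": 0,"yaw": 0,"fingers": 0},
  ],
)

```text
clock: 12.75
position: [0.4006, 0.3368, 0.2797]
tool_rot: [-3.141, 0.002, 1.568]
force: [0.2, 0.6, 0.7]
grip_width: 0.0856
finger_force: 0.0
```

drive_tool(
  targets=[
    {"dx": -0.3,"dy": 0.17,"dz": 0,"yaw": 0,"fingers": 0},
    {"dx": -0.3,"dy": 0.17,"dz": 0,"yaw": 0,"fingers": 0},
    {"dx": -0.3,"dy": 0.17,"dz": 0,"yaw": 0,"fingers": 0},
    {"dx": -0.3,"dy": 0.17,"dz": 0,"yaw": 0,"fingers": 0},
    {"dx": -0.3,"dy": 0.17,"dz": 0,"yaw": 0,"fingers": 0},
    {"dx": -0.3,"dy": 0.17,"dz": 0,"yaw": 0,"fingers": 0},
    {"dx": -0.3,"dy": 0.17,"dz": 0,"yaw": 0,"fingers": 0},
    {"dx": -0.3,"dy": 0.17,"dz": 0,"yaw": 0,"fingers": 0},
    {"dx": -0.3,"dy": 0.17,"dz": 0,"yaw": 0,"fingers": 0},
    {"dx": -0.3,"dy": 0.17,"dz": 0,"yaw": 0,"fingers": 0},
    {"dx": -0.3,"dy": 0.17,"dz": 0,"yaw": 0,"fingers": 0},
    {"dx": -0.3,"dy": 0.17,"dz": 0,"yaw": 0,"fingers": 0},
    {"dx": 0,"dy": 0,"dz": 0,"yaw": 0,"fingers": 0},
    {"dx": 0,"dy": 0,"dz": 0,"yaw": 0,"fingers": 0},
  ],
)

```text
clock: 14.15
position: [0.6047, -0.0235, 0.2798]
tool_rot: [-3.14, 0.0, 1.573]
force: [1.0, 1.8, -0.1]
grip_width: 0.085
finger_force: 0.0
```

drive_tool(
  targets=[
    {"dx": 0.024,"dy": 0.018,"dz": 0.1,"yaw": 0,"fingers": 0},
    {"dx": 0,"dy": 0,"dz": 0.25,"yaw": 0,"fingers": 0},
    {"dx": 0,"dy": 0,"dz": 0.25,"yaw": 0,"fingers": 0},
    {"dx": 0,"dy": 0,"dz": 0.15,"yaw": 0,"fingers": 0},
    {"dx": 0,"dy": 0,"dz": 0.07,"yaw": 0,"fingers": 0},
    {"dx": 0,"dy": 0,"dz": 0,"yaw": 0,"fingers": 0},
    {"dx": 0,"dy": 0,"dz": 0,"yaw": 0,"fingers": 1},
    {"dx": 0,"dy": 0,"dz": 0,"yaw": 0,"fingers": 1},
    {"dx": 0,"dy": 0,"dz": 0,"yaw": 0,"fingers": 1},
    {"dx": 0,"dy": 0,"dz": 0,"yaw": 0,"fingers": 1},
    {"dx": 0,"dy": 0,"dz": 0,"yaw": 0,"fingers": 1},
    {"dx": 0,"dy": 0,"dz": 0,"yaw": 0,"fingers": 1},
    {"dx": 0,"dy": 0,"dz": 0,"yaw": 0,"fingers": 1},
    {"dx": 0,"dy": 0,"dz": 0,"yaw": 0,"fingers": 1},
    {"dx": 0,"dy": 0,"dz": 0,"yaw": 0,"fingers": 1},
  ],
  squeeze=60,
)

```text
clock: 15.65
position: [0.6072, -0.0206, 0.1993]
tool_rot: [3.14, -0.0, 1.571]
force: [2.2, 1.0, 5.4]
grip_width: 0.0184
finger_force: 58.4
```

drive_tool(
  targets=[
    {"dx": 0,"dy": 0,"dz": -0.04,"yaw": 0,"fingers": 1},
    {"dx": 0,"dy": 0,"dz": -0.04,"yaw": 0,"fingers": 1},
    {"dx": 0,"dy": 0,"dz": -0.025,"yaw": 0,"fingers": 1},
    {"dx": 0,"dy": 0,"dz": 0,"yaw": 0,"fingers": 1},
  ],
)

```text
clock: 16.05
position: [0.6069, -0.0205, 0.2097]
tool_rot: [3.141, -0.0, 1.571]
force: [2.8, -0.2, -1.9]
grip_width: 0.0183
finger_force: 58.6
```

Lifted 10.4 mm, with 1.9 N of downward pull from the bolt. Next I draw it back 40 mm.

drive_tool(
  targets=[
    {"dx": 0.05,"dy": 0,"dz": 0,"yaw": 0,"fingers": 1},
    {"dx": 0.05,"dy": 0,"dz": 0,"yaw": 0,"fingers": 1},
    {"dx": 0.05,"dy": 0,"dz": 0,"yaw": 0,"fingers": 1},
    {"dx": 0.05,"dy": 0,"dz": 0,"yaw": 0,"fingers": 1},
    {"dx": 0.05,"dy": 0,"dz": 0,"yaw": 0,"fingers": 1},
    {"dx": 0.05,"dy": 0,"dz": 0,"yaw": 0,"fingers": 1},
    {"dx": 0.05,"dy": 0,"dz": 0,"yaw": 0,"fingers": 1},
    {"dx": 0.05,"dy": 0,"dz": 0,"yaw": 0,"fingers": 1},
    {"dx": 0,"dy": 0,"dz": 0,"yaw": 0,"fingers": 1},
    {"dx": 0,"dy": 0,"dz": 0,"yaw": 0,"fingers": 1},
  ],
)

```text
clock: 17.05
position: [0.6068, 0.0198, 0.2093]
tool_rot: [3.142, -0.0, 1.571]
force: [4.0, 1.3, -1.4]
grip_width: 0.0187
finger_force: 58.5
```

drive_tool(
  targets=[
    {"dx": 0.0008,"dy": -0.0552,"dz": 0,"yaw": 0.0191,"fingers": 1},
    {"dx": 0.0008,"dy": -0.0552,"dz": 0,"yaw": 0.0191,"fingers": 1},
    {"dx": 0.0008,"dy": -0.0552,"dz": 0,"yaw": 0.0191,"fingers": 1},
    {"dx": 0.0008,"dy": -0.0552,"dz": 0,"yaw": 0.0191,"fingers": 1},
    {"dx": 0,"dy": 0,"dz": 0,"yaw": 0,"fingers": 1},
  ],
)

```text
clock: 17.55
position: [0.584, 0.0208, 0.2094]
tool_rot: [-3.141, 0.0, 1.449]
force: [3.2, -0.5, -1.4]
grip_width: 0.0187
finger_force: 58.9
```

drive_tool(
  targets=[
    {"dx": 0.0008,"dy": -0.0552,"dz": 0,"yaw": 0.0191,"fingers": 1},
    {"dx": 0.0008,"dy": -0.0552,"dz": 0,"yaw": 0.0191,"fingers": 1},
    {"dx": 0.0008,"dy": -0.0552,"dz": 0,"yaw": 0.0191,"fingers": 1},
    {"dx": 0.0008,"dy": -0.0552,"dz": 0,"yaw": 0.0191,"fingers": 1},
    {"dx": 0.0008,"dy": -0.0552,"dz": 0,"yaw": 0.0191,"fingers": 1},
    {"dx": 0.0008,"dy": -0.0552,"dz": 0,"yaw": 0.0191,"fingers": 1},
    {"dx": 0.0008,"dy": -0.0552,"dz": 0,"yaw": 0.0191,"fingers": 1},
    {"dx": 0.0008,"dy": -0.0552,"dz": 0,"yaw": 0.0191,"fingers": 1},
    {"dx": 0,"dy": 0,"dz": 0,"yaw": 0,"fingers": 1},
    {"dx": 0,"dy": 0,"dz": 0,"yaw": 0,"fingers": 1},
    {"dx": 0,"dy": 0,"dz": 0,"yaw": 0,"fingers": 1},
    {"dx": 0,"dy": 0,"dz": 0,"yaw": 0,"fingers": 1},
    {"dx": 0,"dy": 0,"dz": 0,"yaw": 0,"fingers": 1},
  ],
)

```text
clock: 18.85
position: [0.542, 0.0311, 0.2093]
tool_rot: [3.141, 0.0, 1.211]
force: [4.8, -1.4, -1.4]
grip_width: 0.0185
finger_force: 59.1
```

Run:
```python
from h import *
s=grab_frame("scene");t=grab_frame("top")
cv2.imwrite("pics/c6.png",np.hstack([cv2.resize(s[120:320,180:420],(400,333)),cv2.resize(t[140:340,180:420],(400,333))]))
```

```text
(no output)
```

View pics/c6.png

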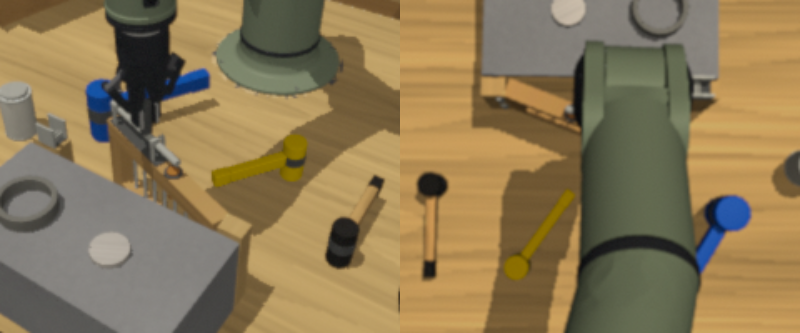

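The pictures show the gate ajar by about 0.36 rad with the knob held. The bolt is drawn back, the mallet is standing clear, and the tin, lid and tape are unmoved.

```bash
python3 -c "
from workcell import workorder; print(workorder.job_done())"
```

```text
the job is handed in; nothing more can be done
None
```

I handed the job in at about 19 s of the 72 s limit, and the system gave no verdict back: the peg is driven down, the mallet stands on the bench clear of the locker, the bolt is drawn back about 40 mm, and the gripper holds the gate ajar at about 0.36 rad by the knob.

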